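# Shut the bathroom storage box

## Robot

A 7-joint arm with a two-finger parallel gripper is mounted at the origin on the work surface. World frame = base frame: x ahead of the robot, y to its left, z up, the work surface at z = 0. Lengths are in m, angles in rad, forces in N, time in s.
With the tool pointing down it reaches from about 0.4 to 0.85 m from the base axis. Payload 10.4 kg.
Tool frame: the origin (TCP) lies midway between the tips of the shut fingers; the grasp point (between the pads) lies 19 mm behind it; z points along the fingers, y is the direction in which the jaws open and shut (so a half turn about z gives the same grasp; the last joint's range is limited). The gripper opens to 87 mm and grips with 3 to 60 N. Pads are 19 mm wide; open, the fingers measure 117 mm over their backs; the gripper's body (75 mm by 190 mm) begins 51 mm behind the grasp point.
Start: joints at [1.225, 0.332, -0.065, 1.46, 0.022, 1.35, -0.088], TCP at [0.198, -0.593, 0.223] pointing down, gripper open.
Joint ranges: [-2.6, 2.6], [-0.5, 2.12], [-1.47, 1.34], [0.16, 2.42], [-1.27, 4.41], [0.06, 2.06], [-2.6, 2.6]. Speed limits (rad/s): [2.22, 2.22, 2.79, 2.79, 3.14, 3.14, 3.14].

## Interface

Orientations are given as a unit quaternion [x, y, z, w].
In Python, from bench import r gives the robot as it stands.
- The arm moves only by the tool step_arm, never from a script. Its argument "increments" is a list of rows, each a list of 2 entries, a list of its own where there are three numbers: the shift along the tool's x, y, z in m, then the turn, a rotation vector about the tool's x, y, z in rad. A call has 1 to 5 rows; each row is the pose to reach, as a shift and turn from the pose measured when the call began, along the tool's axes at that moment; what a row does not reach only later rows make up. A row lasts 1/10 s, in which the tool goes at most 50 mm and 8.59 degrees, less where a joint would pass 70% of its speed; a pose out of reach is approached as far as the arm can. A call with a gripper value outside its range is refused whole. "hand" is the closure, from -1 (fully open) to 1 (shut), so that 0 is half open, set as the call begins (left out, the last holds). The fingers move at their own pace and stop on an object; "grip_force" is the grip in N (left out, the last holds). Time passes only in rows, so rows that repeat a pose let the fingers close. It gives the time, the measured TCP pose, the force and the opening at its end, in the units of the state.
- r.read_state(): the state, without advancing time (a new reading comes with each control period).
- r.camera(name): name is "scene" or "top" or "wrist"; returns a dict with "pixels" (400x640x3 uint8, blue, green, red), "camera_matrix" (3x3 intrinsics, pixels), "extrinsics" (4x4, takes a point from camera to world coordinates). Camera axes: x right, y up, looking along -z (the intrinsics and any distortion apply to the point x, -y, -z); pixel columns grow to the right and rows downward; lengths in m; the calibration is good to about 2 mm. A picture is of the moment at which its call begins. There is no depth.
- r.close_job(): hands the job in, once; it reports no verdict.
The state is a dict: "time": time; "joint_positions": joint angles; "joint_vel": joint speeds; "joint_torque": joint torques, N m; "ee_pos": TCP position; "eef_rot": TCP orientation; "ft_force": force on the tool from outside, world axes, zero at the start; "torque": the same for the moment, N m; "width": finger opening in m.
Only numpy, scipy, OpenCV 4.12 (cv2) and the standard library are available. Lean on these libraries where they do the work, as an engineer would, in place of code of your own. Each camera call takes 0.05 s, during which the arm holds its last target.

## Task

Shut the storage box on the bathroom counter: push its leaning lid gently forward past upright, then take your hand off and let the lid's own weight swing it down until it comes to rest, slightly ajar, on the catch. Then press the front edge of the lid down, firmly but never with more than 20 N, until the catch snaps and the lid is fully shut and stays so on its own, and leave the other things on the counter where they are.

Things in the scene. Friction and masses are not known exactly. Their poses are not given: they have to be found in the camera images.
- box: White open-topped plastic storage box, fixed to the counter, 170 deep (x) by 220 wide (y) by 90 high. Origin: centre of its underside on the counter. Its -x side is the front (with the catch), its +x side carries the lid's hinge; z up. The yaw differs widely.
- lid (a joint): Angle of the lid in rad: 0 fully shut, 1.57 upright, up to 2.0 leaning back beyond the hinge (its stop), where it starts. A white plastic plate, 6 thick, 216 wide, 186 long from hinge to front edge (overhanging the box front by 16), topped by the wooden cap; together about 0.41 kg (varies by a third). It may not be touched in its fall, between 0.7 and 0.15 rad, nor flung faster than 3 rad/s.
- lid_edge (a point): Middle of the white plate's front edge, on its outer (upper) face, under the cap; when shut 101 to the -x side and 96.5 above the box's origin. A steel tongue 36 wide hangs 24 below here on the inner side. The wooden cap, 8 thick, 188 by 220, covers the plate, fixed on screws 0 to 18 mm off it, differently each time and not measured: feel for the height of its face.
- lid_hinge (a point): Middle of the hinge axis (along the box's y): 85 to the +x side and 90.5 above the box's origin. Damped and slightly stiff, it holds the lid near upright; 0.2 to 0.5 rad past upright (hidden weight) its own weight wins and it sinks onto the catch in 3 to 10 s. A slow push near the lid's free edge takes under 5 N.
- jar: Bystander: glass jar with metal cap, 64 diameter, 65 high, origin at the centre of its underside. Leave alone.
- cup: Bystander: white ceramic cup, 72 diameter, 85 high, origin at the centre of its underside. Leave alone.
- brush: Bystander: wooden body brush lying bristles down, 190 long along its x, 45 wide, 38 high, origin on the counter near its middle. Leave alone.
- catch: Sprung steel roller, 8 thick, 28 long, on the middle of the box's front wall; origin at its centre. The lid rests ajar on it at about 0.045 rad. A press of about 6 to 10 N near the front edge snaps the lid past, 1.5 mm or so before its hard stop. Over 20 N does damage, reached 1 to 2 mm too deep, so press slowly and stop by felt force.

How it is judged:
By the outcome, as a careful person would: the job done as asked, in the order asked, and still so for the second after the job is handed in, with the robot touching nothing.
It also fails if it takes over 59 s, if anything falls off the work surface, if the arm or the gripper's body presses on something with over 40 N, if the wrist force passes 120 N, or if a joint passes its speed limit or range.

## Working session

There is one attempt and no reset: what is moved stays moved. The work goes in short steps, Python scripts to look and compute and a tool call to move; the robot and the scene stay as the last step left them, time stands still between calls to the robot, and variables do not carry over. Pictures are saved under pics/ and viewed, and the job is handed in when it is done.

Besides the shell and the picture viewer there is one more tool, called after "Request:" by a JSON object that holds its "fn" and its "kwargs", one argument or row to a line. step_arm: Moves the arm, as the interface text tells. Its arguments: {"type":"object","properties":{"increments":{"type":"array"},"hand":{"type":"number"},"grip_force":{"type":"number"}},"required":["increments"]}

```bash
mkdir -p pics; ls
cat > h.py <<'E'
import numpy as np,cv2
from bench import r
def cam(n,f):
    d=r.camera(n); cv2.imwrite('pics/'+f,d['pixels']); np.savez('pics/'+f+'.npz',K=d['camera_matrix'],T=d['extrinsics'],im=d['pixels']); return d
def load(f): return np.load('pics/'+f+'.npz')
def ray(f,u,v):
    d=load(f);K=d['K'];T=d['T'];p=np.linalg.inv(K)@[u,v,1];p=np.array([p[0],-p[1],-p[2]]);return T[:3,3],T[:3,:3]@p/np.linalg.norm(p)
def onz(f,u,v,z):
    o,d=ray(f,u,v);return o+d*(z-o[2])/d[2]
def proj(f,P):
    d=load(f);T=d['T'];p=T[:3,:3].T@(np.array(P)-T[:3,3]);q=d['K']@[p[0],-p[1],-p[2]];return q[:2]/q[2]
def tri(f1,a,f2,b):
    o1,d1=ray(f1,*a);o2,d2=ray(f2,*b);A=np.c_[d1,-d2];s=np.linalg.lstsq(A,o2-o1,rcond=None)[0];p=o1+s[0]*d1;q=o2+s[1]*d2;return (p+q)/2,np.linalg.norm(p-q)
E
python3 - <<'E'
from h import *
for n in ['scene','top','wrist']:
    d=cam(n,n+'0.png'); print(n,d['extrinsics'].round(3).tolist(),d['camera_matrix'].round(1).tolist())
print(r.read_state())
E
```

```text
pics
scene [[-0.761, -0.457, 0.46, 0.98], [0.649, -0.546, 0.53, 0.514], [0.009, 0.702, 0.712, 0.841], [0.0, 0.0, 0.0, 1.0]] [[373.7, 0.0, 315.8], [0.0, 373.7, 199.5], [0.0, 0.0, 1.0]]
top [[0.009, 0.986, -0.166, 0.278], [-1.0, 0.01, 0.006, -0.038], [0.008, 0.166, 0.986, 1.238], [0.0, 0.0, 0.0, 1.0]] [[455.8, 0.0, 328.9], [0.0, 455.8, 205.2], [0.0, 0.0, 1.0]]
wrist [[0.316, 0.904, 0.289, 0.278], [-0.949, 0.302, 0.095, -0.566], [-0.001, -0.304, 0.953, 0.385], [0.0, 0.0, 0.0, 1.0]] [[291.6, 0.0, 316.6], [0.0, 291.6, 197.0], [0.0, 0.0, 1.0]]
{'time': 0.15, 'joint_positions': array([ 1.22538939,  0.33269912, -0.06469154,  1.46074089,  0.02158257,
        1.3499449 , -0.08850936]), 'joint_vel': array([-0.00152032, -0.00272704,  0.00135244, -0.00348819,  0.00057287,
        0.00115281, -0.00022131]), 'joint_torque': array([ 1.02297505e-03, -6.23636198e+01,  2.48096179e-02, -3.90137279e+01,
       -6.12507993e-02,  3.73165193e-02,  1.46776238e-04]), 'ee_pos': array([ 0.19817072, -0.59242773,  0.22195751]), 'eef_rot': array([ 9.87002919e-01,  1.60701389e-01, -1.05646722e-04, -5.38653468e-04]), 'ft_force': array([-0.03276426, -0.12503533,  0.45665681]), 'torque': array([ 0.02653728, -0.07481752,  0.00568271]), 'width': 0.08720586070442977}
```

View pics/scene0.png

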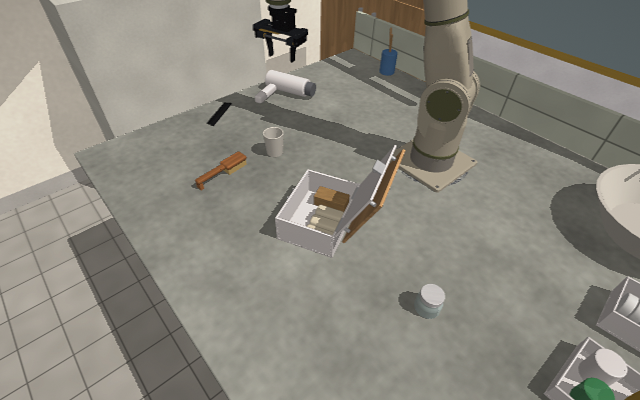

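View pics/top0.png

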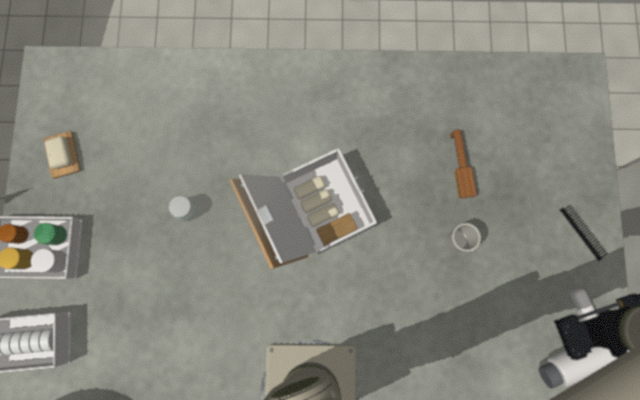

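View pics/wrist0.png

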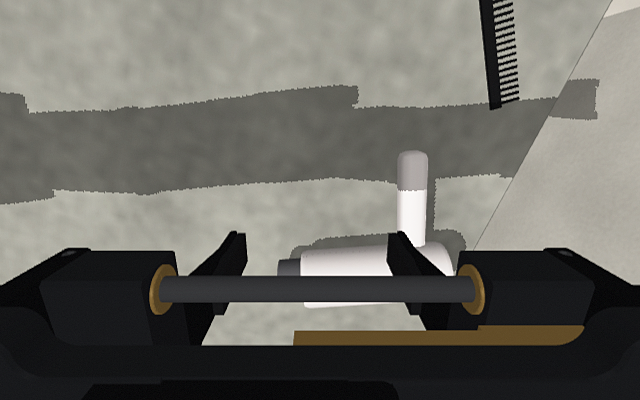

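Run:
```python
from h import *
a=load('top0.png')['im'][130:290,210:400];cv2.imwrite('pics/tz.png',cv2.resize(a,None,fx=4,fy=3.7,interpolation=2)[:600])
a=load('scene0.png')['im'][135:265,255:415];cv2.imwrite('pics/sz.png',cv2.resize(a,None,fx=4.6,fy=4.6,interpolation=2)[:600])
for u,v in [(339,151),(375,222),(320,250),(285,174)]: print(onz('top0.png',u,v,.09).round(4))
for u,v in [(309,171),(277,241),(335,253)]: print('s',onz('scene0.png',u,v,.09).round(4),onz('scene0.png',u,v,.0).round(4))
for u,v in [(465,237),(179,207),(463,165)]: print(onz('top0.png',u,v,.06).round(3))
```

```text
[ 0.6146 -0.0699  0.09  ]
[ 0.4289 -0.1624  0.09  ]
[ 0.3566 -0.0235  0.09  ]
[0.5516 0.0693 0.09  ]
s [ 0.4316 -0.1502  0.09  ] [ 0.3659 -0.2299  0.    ]
s [0.6663 0.0052 0.09  ] [ 0.6287 -0.0558  0.    ]
s [0.5789 0.1277 0.09  ] [ 0.5308  0.0814 -0.    ]
[ 0.396 -0.399  0.06 ]
[0.467 0.347 0.06 ]
[ 0.588 -0.402  0.06 ]
```

View pics/tz.png

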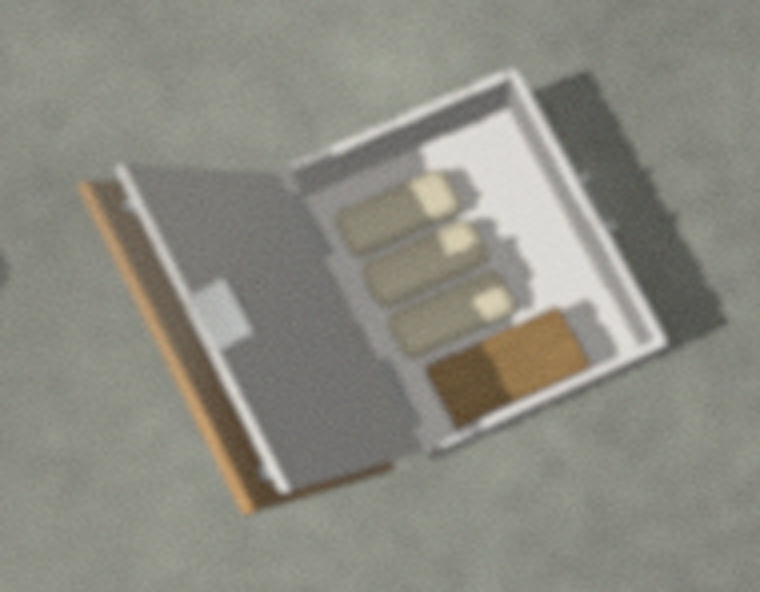

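View pics/sz.png

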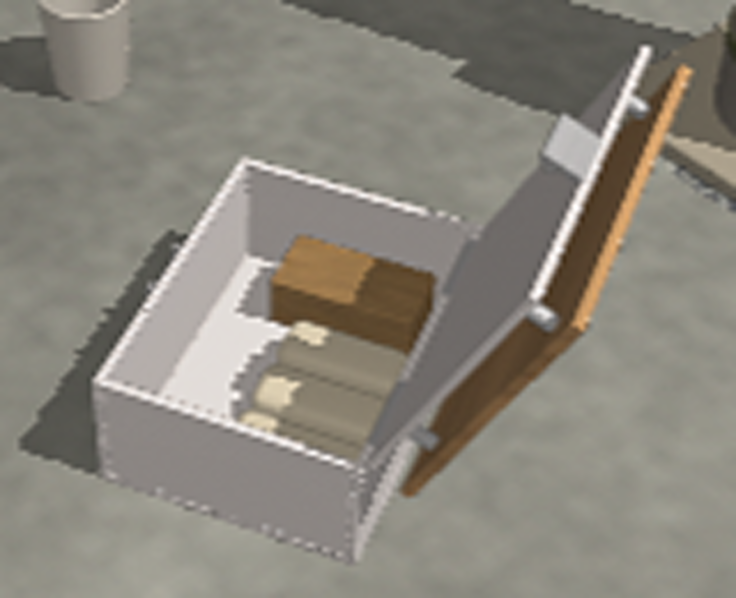

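Run:
```python
from h import *
A=[(338.3,148.9),(375.8,223.2),(318.3,253)];B=[(276.1,217.6),(308.3,169.3)]
t=[onz('top0.png',*p,.09) for p in A];s=[onz('scene0.png',*p,.09) for p in B+[(333.7,235.4)]]
print(np.round(t,4));print(np.round(s,4))
f=[tri('top0.png',A[i],'scene0.png',B[i]) for i in (0,1)];print(f)
for F1,F2 in [(t[0],t[1]),(s[0],s[1]),(f[0][0],f[1][0])]:
    w=(F2-F1)[:2];L=np.linalg.norm(w);y=-w/L  # guess y direction
    # box x: from front to hinge (toward +y world); y = z cross x
    x=np.array([y[1],-y[0]]); 
    if x[1]<0:x=-x
    y=np.array([-x[1],x[0]]); m=(F1+F2)[:2]/2
    print('L',L,'x',x,'yaw',np.arctan2(x[1],x[0]),'c',m+.085*x,'hinge',m+.17*x,'lid front',m-.016*x)
# plate top edge corners with both views; cap edge corners
P=[((210+122/4,130+166/3.7),(255+538/4.6,135+297/4.6)),((210+285/4,130+490/3.7),(255+647/4.6,135+47/4.6)),((210+82/4,130+186/3.7),(255+582/4.6,135+325/4.6)),((210+247/4,130+513/3.7),(255+688/4.6,135+68/4.6))]
for a,b in P: print(tri('top0.png',a,'scene0.png',b))
```

```text
[[ 0.6203 -0.0681  0.09  ]
 [ 0.4259 -0.1644  0.09  ]
 [ 0.3491 -0.0193  0.09  ]]
[[ 0.621  -0.0606  0.09  ]
 [ 0.4282 -0.1577  0.09  ]
 [ 0.5437  0.0844  0.09  ]]
[(array([ 0.61997005, -0.0664947 ,  0.08507035]), np.float64(0.004754574079228764)), (array([ 0.42539154, -0.16371512,  0.0848982 ]), np.float64(0.0033594611398053884))]
L 0.21694240142767557 x [-0.44413432  0.89596021] yaw 2.0310041551724995 c [ 0.48531938 -0.0400769 ] hinge [0.44756797 0.03607972] lid front [ 0.53017695 -0.13056888]
L 0.21579125800031188 x [-0.44965809  0.89320076] yaw 2.0371788399864914 c [ 0.48638048 -0.03323578] hinge [0.44815955 0.04268629] lid front [ 0.53179595 -0.12344906]
L 0.21751461249033438 x [-0.44696043  0.89455373] yaw 2.034160906247042 c [ 0.48468916 -0.03906784] hinge [0.44669752 0.03696923] lid front [ 0.52983216 -0.12941777]
(array([0.50758364, 0.15488672, 0.25373024]), np.float64(0.006516697909691984))
(array([0.31674788, 0.05890801, 0.25408297]), np.float64(0.004385124416301632))
(array([0.49769624, 0.17734602, 0.24536441]), np.float64(0.004247201019458678))
(array([0.3036993 , 0.07980528, 0.24524157]), np.float64(0.004133331675837927))
```

```bash
cat >> h.py <<'E'
from scipy.spatial.transform import Rotation as R
def go(P,yaw=26.6,n=5):
    s=r.read_state();q=R.from_quat(s['eef_rot']);M=q.as_matrix()
    y=np.array([np.cos(np.radians(yaw)),np.sin(np.radians(yaw)),0]);z=np.array([0,0,-1.]);x=np.cross(y,z)
    Rt=R.from_matrix(np.c_[x,y,z]);d=M.T@(np.array(P)-s['ee_pos']);w=(q.inv()*Rt).as_rotvec()
    print('t',s['time'],'pos',s['ee_pos'].round(4),'shift',d.round(4),'rot',w.round(3),'F',s['ft_force'].round(2))
H=np.array([.448,.038]);BX=np.array([-.447,.8945])
def bp(a,off,z): p=H+a*BX+off*np.array([.8945,.447]); return [*p,z]
def rel(): 
    s=r.read_state();d=s['ee_pos'][:2]-H;print('t',s['time'],'rel x',round(d@BX,4),'off',round(d@[.8945,.447],4),'z',round(s['ee_pos'][2],4),'F',s['ft_force'].round(2))
E
python3 -c "
from h import *
go([.40,-.45,.42],-45); go([.5,-.2,.42],0)"
```

```text
t 0.15 pos [ 0.1982 -0.5924  0.222 ] shift [ 0.2366 -0.0713 -0.198 ] rot [-0.001 -0.    -0.463] F [-0.03 -0.13  0.46]
t 0.15 pos [ 0.1982 -0.5924  0.222 ] shift [ 0.4107 -0.2766 -0.1978] rot [-1.000e-03 -1.000e-03 -1.248e+00] F [-0.03 -0.13  0.46]
```

Request:
{"fn": "step_arm", "kwargs": {
  "increments": [
    [[0.01,-0.01,-0.04],[0,0,0]],
    [[0.03,-0.02,-0.08],[0,0,-0.1]],
    [[0.06,-0.03,-0.12],[0,0,-0.2]],
    [[0.1,-0.04,-0.16],[0,0,-0.33]],
    [[0.14,-0.05,-0.19],[0,0,-0.46]]
  ],
  "hand": 1,
  "grip_force": 20
}}

```text
time: 0.65
ee_pos: [0.3092, -0.5042, 0.4084]
eef_rot: [0.924, 0.383, -0.0, 0.0]
ft_force: [0.5, -1.2, -1.0]
width: 0.0551
```

```bash
python3 -c "
from h import *
go([.5,-.25,.42],-20);"
```

```text
t 0.65 pos [ 0.3092 -0.5042  0.4084] shift [ 0.3148 -0.0445 -0.0116] rot [ 0.     0.    -0.435] F [ 0.47 -1.22 -0.99]
```

Request:
{"fn": "step_arm", "kwargs": {
  "increments": [
    [[0.04,-0.005,0],[0,0,-0.08]],
    [[0.085,-0.01,0],[0,0,-0.17]],
    [[0.13,-0.02,-0.01],[0,0,-0.26]],
    [[0.175,-0.025,-0.01],[0,0,-0.35]],
    [[0.22,-0.03,-0.01],[0,0,-0.44]]
  ]
}}

```text
time: 1.15
ee_pos: [0.4441, -0.3257, 0.4187]
eef_rot: [0.817, 0.577, -0.0, 0.0]
ft_force: [1.1, -1.6, -0.8]
width: 0.0149
```

```bash
python3 -c "
from h import *
go([.52,-.05,.42],5);"
```

```text
t 1.15 pos [ 0.4441 -0.3257  0.4187] shift [ 0.2852 -0.0206 -0.0015] rot [ 0.     0.001 -0.428] F [ 1.14 -1.58 -0.8 ]
```

Request:
{"fn": "step_arm", "kwargs": {
  "increments": [
    [[0.045,-0.003,0],[0,0,-0.08]],
    [[0.09,-0.006,0],[0,0,-0.17]],
    [[0.135,-0.01,0],[0,0,-0.26]],
    [[0.18,-0.015,0],[0,0,-0.35]],
    [[0.225,-0.02,0],[0,0,-0.44]]
  ]
}}

```text
time: 1.65
ee_pos: [0.5004, -0.1051, 0.4184]
eef_rot: [0.67, 0.742, -0.0, 0.0]
ft_force: [0.5, -0.4, 0.5]
width: 0.0005
```

```bash
python3 -c "
from h import *
go(bp(.15,.05,.42));"
```

```text
t 1.65 pos [ 0.5004 -0.1051  0.4184] shift [ 0.3057 -0.0436 -0.0019] rot [-0.     0.001 -0.361] F [ 0.55 -0.4   0.51]
```

Request:
{"fn": "step_arm", "kwargs": {
  "increments": [
    [[0.045,-0.006,0],[0,0,-0.08]],
    [[0.09,-0.012,0],[0,0,-0.16]],
    [[0.135,-0.018,0],[0,0,-0.24]],
    [[0.18,-0.025,0],[0,0,-0.32]],
    [[0.225,-0.032,0],[0,0,-0.36]]
  ]
}}

```text
time: 2.15
ee_pos: [0.4446, 0.1171, 0.4181]
eef_rot: [0.525, 0.851, -0.001, 0.001]
ft_force: [0.6, 0.2, 0.1]
width: 0.0004
```

```bash
python3 -c "
from h import *
rel();go(bp(.155,.05,.42));"
```

```text
t 2.15 rel x 0.0722 off 0.0323 z 0.4181 F [0.59 0.23 0.11]
t 2.15 pos [0.4446 0.1171 0.4181] shift [ 0.0827  0.0179 -0.002 ] rot [-0.     0.002  0.001] F [0.59 0.23 0.11]
```

Request:
{"fn": "step_arm", "kwargs": {
  "increments": [
    [[0.04,0.01,0],[0,0,0]],
    [[0.08,0.018,0],[0,0,0]],
    [[0.085,0.018,0.04],[0,0,0]],
    [[0.085,0.018,0.08],[0,0,0]],
    [[0.085,0.018,0.08],[0,0,0]]
  ]
}}

```text
time: 2.65
ee_pos: [0.4204, 0.1998, 0.3337]
eef_rot: [0.525, 0.851, -0.004, -0.002]
ft_force: [0.1, -1.4, 1.5]
width: 0.0007
```

```bash
python3 -c "
from h import *
rel();go(bp(.155,.05,.228));cam('scene','scene1.png');cam('top','top1.png')"
```

```text
t 2.65 rel x 0.1571 off 0.0476 z 0.3337 F [ 0.06 -1.42  1.45]
t 2.65 pos [0.4204 0.1998 0.3337] shift [-0.002   0.0032  0.1057] rot [-0.008  0.001  0.002] F [ 0.06 -1.42  1.45]
```

View pics/scene1.png

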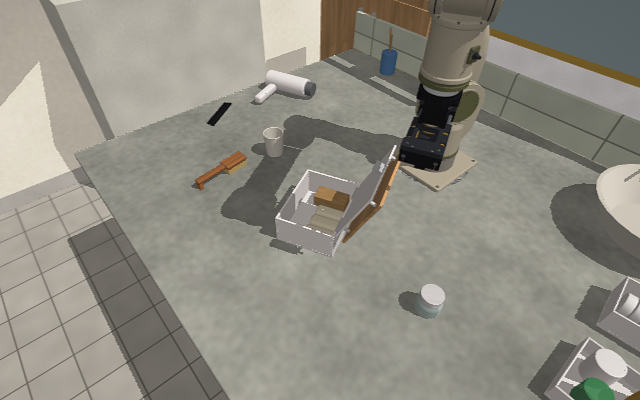

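The hand is behind the lid at about (425,140) and clear of it. I'm lowering it now.

Request:
{"fn": "step_arm", "kwargs": {
  "increments": [
    [[0,0,0.035],[0,0,0]],
    [[0,0.003,0.07],[0,0,0]],
    [[0,0.003,0.1],[0,0,0]],
    [[0,0.003,0.106],[0,0,0]],
    [[0,0.003,0.106],[0,0,0]]
  ]
}}

```text
time: 3.25
ee_pos: [0.4261, 0.202, 0.2344]
eef_rot: [0.525, 0.851, -0.0, 0.001]
ft_force: [0.6, 0.0, 0.7]
width: 0.0003
```

```bash
python3 -c "
from h import *
rel();cam('scene','scene2.png');cam('wrist','wrist2.png');rel()"
```

```text
t 3.25 rel x 0.1565 off 0.0537 z 0.2344 F [0.65 0.02 0.69]
t 3.35 rel x 0.1566 off 0.0543 z 0.2353 F [-0.1   0.14  0.29]
```

View pics/wrist2.png

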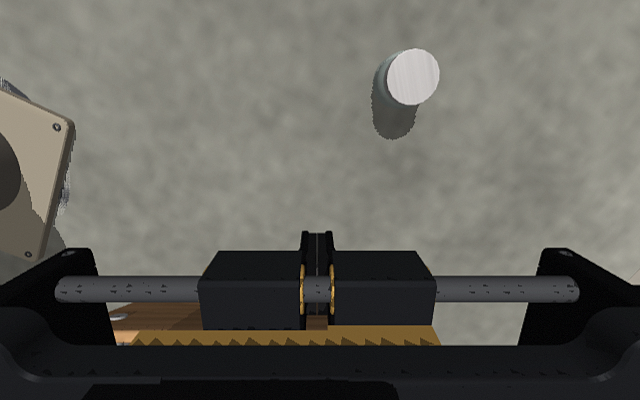

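Request:
{"fn": "step_arm", "kwargs": {
  "increments": [
    [[-0.01,0,0.007],[0,0,0]],
    [[-0.02,0,0.007],[0,0,0]],
    [[-0.03,0,0.007],[0,0,0]],
    [[-0.035,0,0.007],[0,0,0]],
    [[-0.04,0,0.007],[0,0,0]]
  ]
}}

```text
time: 3.85
ee_pos: [0.4448, 0.166, 0.2285]
eef_rot: [0.526, 0.851, 0.001, 0.001]
ft_force: [-1.1, 3.0, 0.3]
width: 0.0005
```

Request:
{"fn": "step_arm", "kwargs": {
  "increments": [
    [[-0.005,0,0],[0,0,0]],
    [[-0.01,0,0],[0,0,0]],
    [[-0.015,0,0],[0,0,0]],
    [[-0.02,0,0],[0,0,0]],
    [[-0.025,0,0],[0,0,0]]
  ]
}}

```text
time: 4.35
ee_pos: [0.4561, 0.1433, 0.2286]
eef_rot: [0.525, 0.851, 0.0, 0.001]
ft_force: [-0.7, 3.5, 2.4]
width: 0.0006
```

```bash
python3 -c "
from h import *
rel()"
```

```text
t 4.35 rel x 0.0905 off 0.0543 z 0.2286 F [-0.65  3.51  2.42]
```

Request:
{"fn": "step_arm", "kwargs": {
  "increments": [
    [[-0.008,0,0],[0,0,0]],
    [[-0.016,0,0],[0,0,0]],
    [[-0.024,0,0],[0,0,0]],
    [[-0.032,0,0],[0,0,0]],
    [[-0.04,0,0],[0,0,0]]
  ]
}}

```text
time: 4.85
ee_pos: [0.4743, 0.1066, 0.2285]
eef_rot: [0.526, 0.851, 0.0, 0.001]
ft_force: [-1.7, 2.1, 1.0]
width: 0.0002
```

Request:
{"fn": "step_arm", "kwargs": {
  "increments": [
    [[-0.008,0,0],[0,0,0]],
    [[-0.016,0,0],[0,0,0]],
    [[-0.024,0,0],[0,0,0]],
    [[-0.032,0,0],[0,0,0]],
    [[-0.04,0,0],[0,0,0]]
  ]
}}

```text
time: 5.35
ee_pos: [0.4926, 0.0702, 0.2287]
eef_rot: [0.526, 0.851, 0.0, 0.001]
ft_force: [-0.4, 3.3, 2.5]
width: 0.0003
```

```bash
python3 -c "
from h import *
rel();cam('scene','scene3.png')"
```

```text
t 5.35 rel x 0.0088 off 0.0543 z 0.2287 F [-0.38  3.35  2.49]
```

View pics/scene3.png

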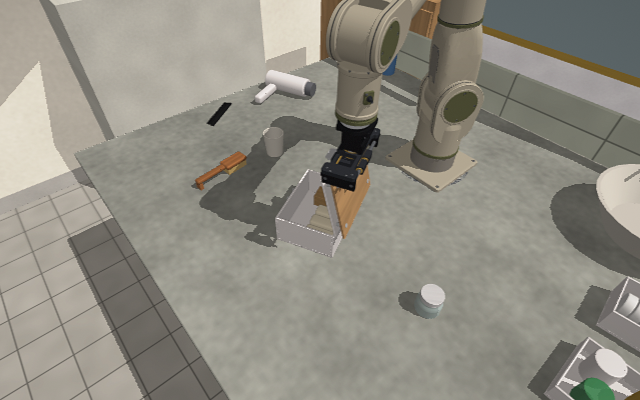

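Request:
{"fn": "step_arm", "kwargs": {
  "increments": [
    [[-0.005,0,0],[0,0,0]],
    [[-0.01,0,0],[0,0,0]],
    [[-0.015,0,0],[0,0,0]],
    [[-0.02,0,0],[0,0,0]]
  ]
}}

```text
time: 5.8
ee_pos: [0.5021, 0.0502, 0.2284]
eef_rot: [0.526, 0.85, -0.0, 0.001]
ft_force: [-0.7, 1.3, 0.0]
width: -0.0001
```

Request:
{"fn": "step_arm", "kwargs": {
  "increments": [
    [[-0.004,0,0],[0,0,0]],
    [[-0.008,0,0],[0,0,0]]
  ]
}}

```text
time: 6.0
ee_pos: [0.5058, 0.0426, 0.2283]
eef_rot: [0.526, 0.85, -0.0, 0.001]
ft_force: [-0.6, 0.8, -0.7]
width: 0.0003
```

```bash
python3 -c "
from h import *
rel();cam('scene','scene4.png');rel()"
```

```text
t 6.0 rel x -0.0217 off 0.0537 z 0.2283 F [-0.65  0.81 -0.7 ]
t 6.05 rel x -0.0225 off 0.0536 z 0.2283 F [-0.19 -0.19  0.28]
```

View pics/scene4.png

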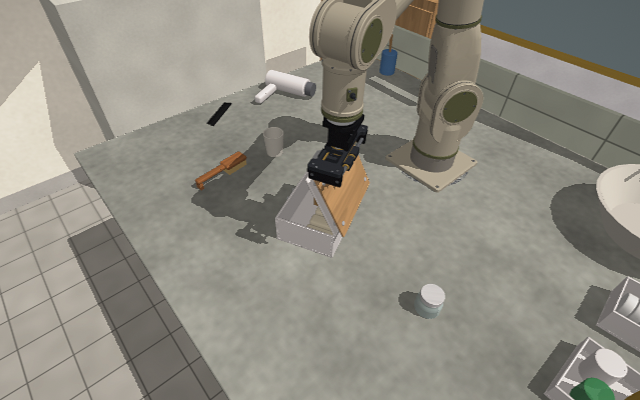

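Contact force has fallen to about zero and the lid is visibly past upright. I'm taking the hand off, back and up.

Request:
{"fn": "step_arm", "kwargs": {
  "increments": [
    [[0.015,0,0],[0,0,0]],
    [[0.03,0,-0.01],[0,0,0]],
    [[0.03,0,-0.03],[0,0,0]]
  ]
}}

```text
time: 6.35
ee_pos: [0.4906, 0.0723, 0.2584]
eef_rot: [0.525, 0.851, -0.001, 0.001]
ft_force: [0.7, -0.3, 0.0]
width: 0.0007
```

```bash
python3 -c "
from h import *
rel();cam('scene','scene5.png');cam('top','top5.png')
a=load('scene4.png')['im'][135:265,255:415];b=load('scene5.png')['im'][135:265,255:415];cv2.imwrite('pics/c5.png',cv2.resize(np.hstack([a,b]),None,fx=2.5,fy=2.5))"
```

```text
t 6.35 rel x 0.0116 off 0.0534 z 0.2584 F [ 0.71 -0.29  0.02]
```

View pics/c5.png

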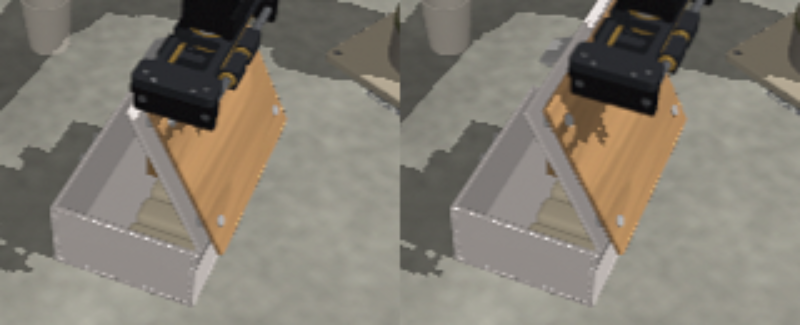

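Request:
{"fn": "step_arm", "kwargs": {
  "increments": [
    [[0.0,0,-0.02],[0,0,0]],
    [[0.0,0,-0.04],[0,0,0]],
    [[0,0,-0.05],[0,0,0]],
    [[0,0,-0.05],[0,0,0]],
    [[0,0,-0.05],[0,0,0]]
  ]
}}

```text
time: 6.95
ee_pos: [0.4923, 0.0715, 0.3106]
eef_rot: [0.526, 0.851, 0.001, 0.003]
ft_force: [-0.9, -0.0, -0.1]
width: 0.0003
```

```bash
python3 -c "
from h import *
rel();cam('scene','scene6.png')
a=load('scene5.png')['im'][135:265,255:415];b=load('scene6.png')['im'][135:265,255:415];cv2.imwrite('pics/c6.png',cv2.resize(np.hstack([a,b]),None,fx=2.5,fy=2.5))"
```

```text
t 6.95 rel x 0.0102 off 0.0546 z 0.3106 F [-0.94 -0.02 -0.13]
```

View pics/c6.png

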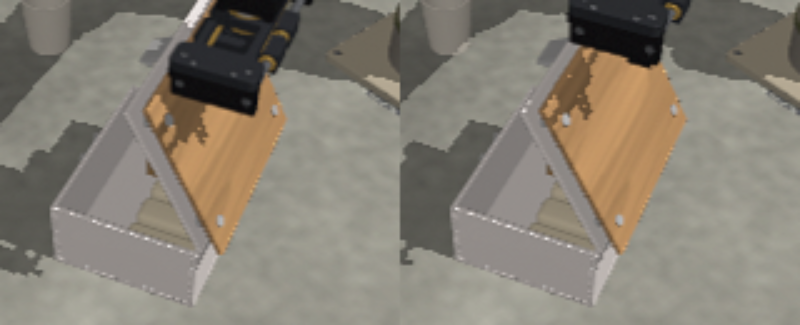

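Request:
{"fn": "step_arm", "kwargs": {
  "increments": [
    [[0,0,0],[0,0,0]],
    [[0,0,0],[0,0,0]],
    [[0,0,0],[0,0,0]],
    [[0,0,0],[0,0,0]],
    [[0,0,0],[0,0,0]]
  ]
}}

```text
time: 7.5
ee_pos: [0.4922, 0.0713, 0.3102]
eef_rot: [0.526, 0.851, 0.0, 0.003]
ft_force: [0.2, -0.1, 0.3]
width: 0.0005
```

```bash
python3 -c "
from h import *
rel();cam('scene','scene7.png')
a=load('scene6.png')['im'][155:265,265:385];b=load('scene7.png')['im'][155:265,265:385];cv2.imwrite('pics/c7.png',cv2.resize(np.hstack([a,b,cv2.absdiff(a,b)]),None,fx=2.2,fy=2.2))"
```

```text
t 7.5 rel x 0.01 off 0.0544 z 0.3102 F [ 0.21 -0.06  0.34]
```

View pics/c7.png

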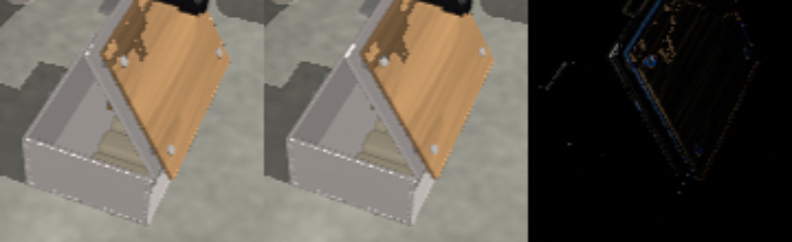

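Small but definite motion between frames, so the lid is sinking on its own. I'm moving well above it to hover over the front edge.

```bash
python3 -c "
from h import *
go(bp(-.172,0,.36))"
```

```text
t 7.55 pos [0.4922 0.0713 0.3103] shift [-0.1822 -0.0543 -0.0491] rot [ 0.004  0.005 -0.   ] F [-0.58 -0.21 -0.23]
```

Request:
{"fn": "step_arm", "kwargs": {
  "increments": [
    [[0,0,-0.03],[0,0,0]],
    [[-0.03,-0.01,-0.05],[0,0,0]],
    [[-0.06,-0.02,-0.05],[0,0,0]],
    [[-0.1,-0.04,-0.05],[0,0,0]],
    [[-0.14,-0.054,-0.05],[0,0,0]]
  ]
}}

```text
time: 8.05
ee_pos: [0.506, -0.0795, 0.3611]
eef_rot: [0.525, 0.851, 0.0, 0.003]
ft_force: [0.7, -0.3, -0.6]
width: 0.0007
```

Request:
{"fn": "step_arm", "kwargs": {
  "increments": [
    [[-0.03,0,0],[0,0,0]],
    [[-0.04,0,0],[0,0,0]],
    [[-0.04,0,0],[0,0,0]],
    [[-0.04,0,0],[0,0,0]],
    [[-0.04,0,0],[0,0,0]]
  ]
}}

```text
time: 8.55
ee_pos: [0.5239, -0.1134, 0.3617]
eef_rot: [0.524, 0.851, 0.0, 0.004]
ft_force: [-0.3, 0.1, -0.3]
width: 0.0009
```

```bash
python3 -c "
from h import *
rel();cam('scene','scene8.png');go(bp(-.172,0,.36))
a=load('scene7.png')['im'][155:265,265:385];b=load('scene8.png')['im'][155:265,265:385];cv2.imwrite('pics/c8.png',cv2.resize(np.hstack([a,b]),None,fx=3,fy=3))"
```

```text
t 8.55 rel x -0.1694 off 0.0002 z 0.3617 F [-0.29  0.13 -0.29]
t 8.6 pos [ 0.5239 -0.1137  0.3617] shift [-0.0024 -0.0001  0.0018] rot [0.005 0.006 0.002] F [-0.25 -0.23  0.77]
```

View pics/c8.png

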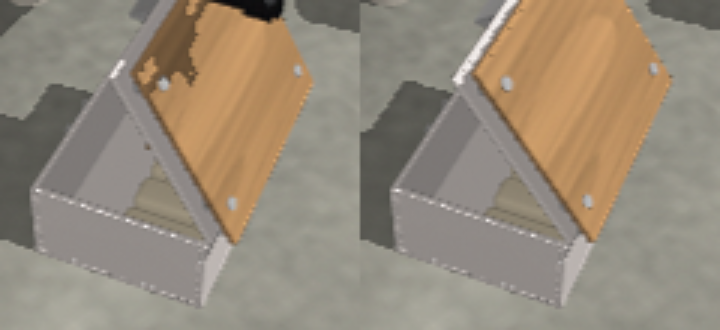

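It's sinking. I'll wait for it to come to rest.

Request:
{"fn": "step_arm", "kwargs": {
  "increments": [
    [[0,0,0],[0,0,0]],
    [[0,0,0],[0,0,0]],
    [[0,0,0],[0,0,0]],
    [[0,0,0],[0,0,0]],
    [[0,0,0],[0,0,0]]
  ]
}}

```text
time: 9.1
ee_pos: [0.5239, -0.1137, 0.3617]
eef_rot: [0.525, 0.851, 0.0, 0.004]
ft_force: [-0.4, -0.7, -1.0]
width: 0.0006
```

Request:
{"fn": "step_arm", "kwargs": {
  "increments": [
    [[0,0,0],[0,0,0]],
    [[0,0,0],[0,0,0]],
    [[0,0,0],[0,0,0]],
    [[0,0,0],[0,0,0]],
    [[0,0,0],[0,0,0]]
  ]
}}

```text
time: 9.6
ee_pos: [0.5239, -0.1137, 0.3617]
eef_rot: [0.525, 0.851, 0.0, 0.004]
ft_force: [-0.6, -0.6, -0.3]
width: 0.0006
```

Request:
{"fn": "step_arm", "kwargs": {
  "increments": [
    [[0,0,0],[0,0,0]],
    [[0,0,0],[0,0,0]],
    [[0,0,0],[0,0,0]],
    [[0,0,0],[0,0,0]],
    [[0,0,0],[0,0,0]]
  ]
}}

```text
time: 10.1
ee_pos: [0.5239, -0.1137, 0.3617]
eef_rot: [0.524, 0.851, 0.0, 0.004]
ft_force: [-0.0, -0.1, 0.2]
width: 0.0002
```

Request:
{"fn": "step_arm", "kwargs": {
  "increments": [
    [[0,0,0],[0,0,0]],
    [[0,0,0],[0,0,0]],
    [[0,0,0],[0,0,0]],
    [[0,0,0],[0,0,0]],
    [[0,0,0],[0,0,0]]
  ]
}}

```text
time: 10.6
ee_pos: [0.5239, -0.1137, 0.3617]
eef_rot: [0.525, 0.851, 0.0, 0.004]
ft_force: [-0.1, -0.4, 0.0]
width: 0.0009
```

```bash
python3 -c "
from h import *
rel();cam('scene','scene9.png');go(bp(-.172,0,.36))
a=load('scene8.png')['im'][155:265,265:385];b=load('scene9.png')['im'][155:265,265:385];cv2.imwrite('pics/c9.png',cv2.resize(np.hstack([a,b]),None,fx=3,fy=3))"
```

```text
t 10.6 rel x -0.1696 off 0.0001 z 0.3617 F [-0.11 -0.4   0.03]
t 10.65 pos [ 0.5239 -0.1137  0.3617] shift [-0.0024 -0.0001  0.0017] rot [0.005 0.006 0.002] F [ 0.3  -0.46  0.46]
```

View pics/c9.png

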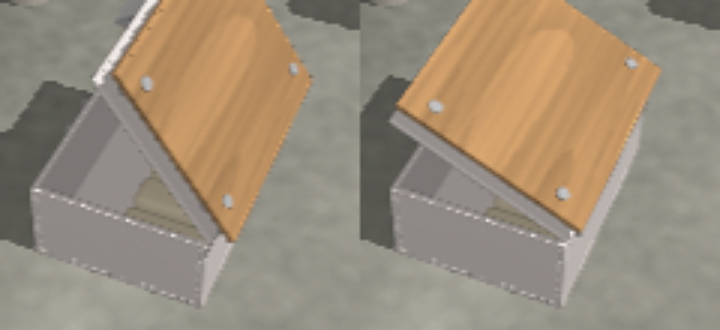

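Request:
{"fn": "step_arm", "kwargs": {
  "increments": [
    [[-0.003,0,0],[0,0,0]],
    [[-0.003,0,0],[0,0,0]],
    [[-0.003,0,0],[0,0,0]],
    [[-0.003,0,0],[0,0,0]],
    [[-0.003,0,0],[0,0,0]]
  ]
}}

```text
time: 11.15
ee_pos: [0.5252, -0.1163, 0.3617]
eef_rot: [0.525, 0.851, 0.0, 0.004]
ft_force: [-0.6, 0.0, -0.4]
width: 0.0004
```

Request:
{"fn": "step_arm", "kwargs": {
  "increments": [
    [[0,0,0],[0,0,0]],
    [[0,0,0],[0,0,0]],
    [[0,0,0],[0,0,0]],
    [[0,0,0],[0,0,0]],
    [[0,0,0],[0,0,0]]
  ]
}}

```text
time: 11.65
ee_pos: [0.5252, -0.1163, 0.3618]
eef_rot: [0.524, 0.851, 0.0, 0.004]
ft_force: [-0.3, 0.6, 0.5]
width: 0.0005
```

Request:
{"fn": "step_arm", "kwargs": {
  "increments": [
    [[0,0,0],[0,0,0]],
    [[0,0,0],[0,0,0]],
    [[0,0,0],[0,0,0]],
    [[0,0,0],[0,0,0]],
    [[0,0,0],[0,0,0]]
  ]
}}

```text
time: 12.15
ee_pos: [0.5252, -0.1163, 0.3618]
eef_rot: [0.525, 0.851, 0.0, 0.004]
ft_force: [-0.7, -0.5, -0.3]
width: 0.0007
```

Request:
{"fn": "step_arm", "kwargs": {
  "increments": [
    [[0,0,0],[0,0,0]],
    [[0,0,0],[0,0,0]],
    [[0,0,0],[0,0,0]],
    [[0,0,0],[0,0,0]],
    [[0,0,0],[0,0,0]]
  ]
}}

```text
time: 12.65
ee_pos: [0.5252, -0.1163, 0.3618]
eef_rot: [0.525, 0.851, 0.0, 0.004]
ft_force: [0.2, -0.7, -0.8]
width: 0.0005
```

Request:
{"fn": "step_arm", "kwargs": {
  "increments": [
    [[0,0,0],[0,0,0]],
    [[0,0,0],[0,0,0]],
    [[0,0,0],[0,0,0]],
    [[0,0,0],[0,0,0]],
    [[0,0,0],[0,0,0]]
  ]
}}

```text
time: 13.15
ee_pos: [0.5252, -0.1163, 0.3617]
eef_rot: [0.524, 0.851, 0.0, 0.004]
ft_force: [0.1, 0.2, 0.2]
width: 0.0002
```

```bash
python3 -c "
from h import *
rel();cam('scene','scene10.png')"
```

```text
t 13.15 rel x -0.1725 off 0.0001 z 0.3617 F [0.08 0.19 0.15]
```

Request:
{"fn": "step_arm", "kwargs": {
  "increments": [
    [[0,0,0],[0,0,0]],
    [[0,0,0],[0,0,0]],
    [[0,0,0],[0,0,0]],
    [[0,0,0],[0,0,0]],
    [[0,0,0],[0,0,0]]
  ]
}}

```text
time: 13.7
ee_pos: [0.5252, -0.1163, 0.3617]
eef_rot: [0.524, 0.851, 0.0, 0.004]
ft_force: [0.1, -0.2, -0.6]
width: 0.0004
```

```bash
python3 -c "
from h import *
rel();cam('scene','scene11.png');cam('top','top11.png');go(bp(-.172,0,.15))
a=load('scene10.png')['im'][155:265,265:385];b=load('scene11.png')['im'][155:265,265:385];cv2.imwrite('pics/c11.png',cv2.resize(np.hstack([a,b]),None,fx=3,fy=3));print(cv2.absdiff(a,b).max())"
```

```text
t 13.7 rel x -0.1725 off 0.0001 z 0.3617 F [ 0.12 -0.21 -0.58]
t 13.8 pos [ 0.5252 -0.1163  0.3617] shift [ 0.0018 -0.001   0.2117] rot [0.005 0.006 0.002] F [ 0.92 -0.94 -0.25]
3
```

View pics/c11.png

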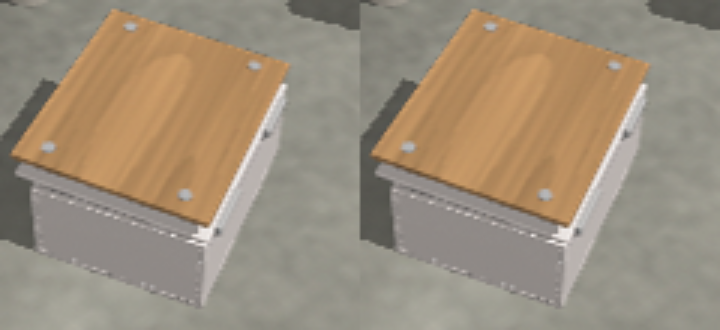

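The lid is at rest, slightly ajar: two frames 0.5 s apart are identical, with a gap under the front edge. Descending to feel for the cap.

Request:
{"fn": "step_arm", "kwargs": {
  "increments": [
    [[0,0,0.045],[0,0,0]],
    [[0,0,0.09],[0,0,0]],
    [[0,0,0.135],[0,0,0]],
    [[0,0,0.175],[0,0,0]],
    [[0.002,0,0.2],[0,0,0]]
  ]
}}

```text
time: 14.3
ee_pos: [0.5242, -0.1152, 0.1587]
eef_rot: [0.525, 0.851, -0.0, 0.002]
ft_force: [-0.3, -0.1, 1.3]
width: 0.0005
```

Request:
{"fn": "step_arm", "kwargs": {
  "increments": [
    [[0,0,0.006],[0,0,0]],
    [[0,0,0.006],[0,0,0]],
    [[0,0,0.006],[0,0,0]]
  ]
}}

```text
time: 14.6
ee_pos: [0.5251, -0.1154, 0.1542]
eef_rot: [0.525, 0.851, 0.0, 0.003]
ft_force: [0.8, 0.2, 0.3]
width: 0.0005
```

```bash
python3 -c "
from h import *
rel();cam('scene','scene12.png');go(bp(-.172,0,.15))"
```

```text
t 14.6 rel x -0.1717 off 0.0004 z 0.1542 F [0.76 0.18 0.33]
t 14.65 pos [ 0.5253 -0.1155  0.1544] shift [-0.0001 -0.0006  0.0044] rot [0.004 0.006 0.002] F [-0.26 -0.46  0.3 ]
```

View pics/scene12.png

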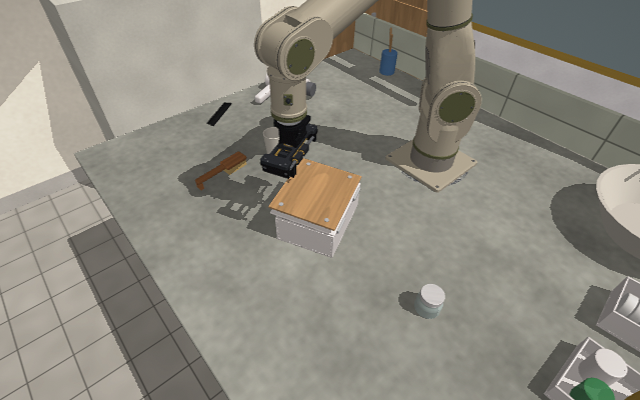

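The hand (285,160) is above the front edge and far from the cup and brush. Continuing slowly.

Request:
{"fn": "step_arm", "kwargs": {
  "increments": [
    [[0,0,0.004],[0,0,0]],
    [[0,0,0.008],[0,0,0]],
    [[0,0,0.012],[0,0,0]],
    [[0,0,0.015],[0,0,0]]
  ]
}}

```text
time: 15.05
ee_pos: [0.5253, -0.1156, 0.139]
eef_rot: [0.525, 0.851, 0.0, 0.003]
ft_force: [-0.5, -0.5, -0.3]
width: 0.0006
```

Request:
{"fn": "step_arm", "kwargs": {
  "increments": [
    [[0,0,0.002],[0,0,0]],
    [[0,0,0.004],[0,0,0]],
    [[0,0,0.005],[0,0,0]]
  ]
}}

```text
time: 15.35
ee_pos: [0.5253, -0.1155, 0.1338]
eef_rot: [0.525, 0.851, 0.0, 0.003]
ft_force: [-0.8, 0.5, 0.0]
width: 0.0006
```

Request:
{"fn": "step_arm", "kwargs": {
  "increments": [
    [[0,0,0.002],[0,0,0]],
    [[0,0,0.003],[0,0,0]]
  ]
}}

```text
time: 15.55
ee_pos: [0.5252, -0.1155, 0.1306]
eef_rot: [0.525, 0.851, 0.0, 0.003]
ft_force: [-0.2, 0.1, 0.2]
width: 0.0008
```

Request:
{"fn": "step_arm", "kwargs": {
  "increments": [
    [[0,0,0.001],[0,0,0]],
    [[0,0,0.002],[0,0,0]]
  ]
}}

```text
time: 15.75
ee_pos: [0.5255, -0.1156, 0.129]
eef_rot: [0.525, 0.851, 0.0, 0.003]
ft_force: [-2.0, -0.3, 7.0]
width: 0.0004
```

Request:
{"fn": "step_arm", "kwargs": {
  "increments": [
    [[0,0,0.001],[0,0,0]],
    [[0,0,0.002],[0,0,0]]
  ]
}}

```text
time: 15.95
ee_pos: [0.5256, -0.1159, 0.1276]
eef_rot: [0.525, 0.851, -0.0, 0.004]
ft_force: [-2.4, -0.5, 4.5]
width: 0.0004
```

Request:
{"fn": "step_arm", "kwargs": {
  "increments": [
    [[0,0,0.001],[0,0,0]]
  ]
}}

```text
time: 16.05
ee_pos: [0.5257, -0.116, 0.1271]
eef_rot: [0.525, 0.851, -0.0, 0.004]
ft_force: [-1.8, 0.4, 3.2]
width: 0.0006
```

Request:
{"fn": "step_arm", "kwargs": {
  "increments": [
    [[0,0,0.001],[0,0,0]]
  ]
}}

```text
time: 16.15
ee_pos: [0.5257, -0.1161, 0.1263]
eef_rot: [0.525, 0.851, -0.0, 0.004]
ft_force: [-2.7, -0.3, 4.8]
width: 0.0002
```

Request:
{"fn": "step_arm", "kwargs": {
  "increments": [
    [[0,0,0.001],[0,0,0]]
  ]
}}

```text
time: 16.25
ee_pos: [0.5258, -0.1163, 0.1254]
eef_rot: [0.525, 0.851, -0.0, 0.004]
ft_force: [-1.2, -1.0, 3.4]
width: 0.0007
```

Request:
{"fn": "step_arm", "kwargs": {
  "increments": [
    [[0,0,0.001],[0,0,0]]
  ]
}}

```text
time: 16.35
ee_pos: [0.5258, -0.1165, 0.1243]
eef_rot: [0.525, 0.851, -0.0, 0.004]
ft_force: [-0.5, -1.1, 1.7]
width: 0.0003
```

```bash
python3 -c "
from h import *
rel()"
```

```text
t 16.35 rel x -0.173 off 0.0006 z 0.1243 F [-0.48 -1.07  1.69]
```

Request:
{"fn": "step_arm", "kwargs": {
  "increments": [
    [[0,0,0.001],[0,0,0]]
  ]
}}

```text
time: 16.45
ee_pos: [0.5258, -0.1165, 0.123]
eef_rot: [0.525, 0.851, -0.0, 0.004]
ft_force: [0.1, -0.2, 0.7]
width: 0.0003
```

Request:
{"fn": "step_arm", "kwargs": {
  "increments": [
    [[0,0,0.001],[0,0,0]]
  ]
}}

```text
time: 16.55
ee_pos: [0.526, -0.1164, 0.1221]
eef_rot: [0.525, 0.851, -0.0, 0.004]
ft_force: [-4.0, 1.4, 11.9]
width: 0.0007
```

The force fell (catch passed), then rose to 12 N after about 7.5 mm of travel, which fits the hard stop. Backing off.

Request:
{"fn": "step_arm", "kwargs": {
  "increments": [
    [[0,0,-0.003],[0,0,0]],
    [[0,0,-0.01],[0,0,0]],
    [[0,0,-0.03],[0,0,0]],
    [[0,0,-0.07],[0,0,0]],
    [[0,0,-0.11],[0,0,0]]
  ]
}}

```text
time: 17.05
ee_pos: [0.5247, -0.1156, 0.2333]
eef_rot: [0.525, 0.851, -0.0, 0.004]
ft_force: [0.8, -0.5, 0.6]
width: 0.0005
```

Request:
{"fn": "step_arm", "kwargs": {
  "increments": [
    [[0,0,-0.04],[0,0,0]],
    [[0,0,-0.08],[0,0,0]],
    [[0,0,-0.12],[0,0,0]],
    [[0,0,-0.12],[0,0,0]],
    [[0,0,-0.12],[0,0,0]]
  ]
}}

```text
time: 17.55
ee_pos: [0.5242, -0.1148, 0.3539]
eef_rot: [0.525, 0.851, 0.0, 0.005]
ft_force: [-0.8, 0.6, -0.5]
width: 0.0005
```

```bash
python3 -c "
from h import *
rel();cam('scene','scene13.png');cam('top','top13.png')
a=load('scene11.png')['im'][155:265,265:385];b=load('scene13.png')['im'][155:265,265:385];cv2.imwrite('pics/c13.png',cv2.resize(np.hstack([a,b]),None,fx=3.3,fy=3.3,interpolation=2))"
```

```text
t 17.55 rel x -0.1708 off -0.0002 z 0.3539 F [-0.79  0.6  -0.49]
```

View pics/c13.png

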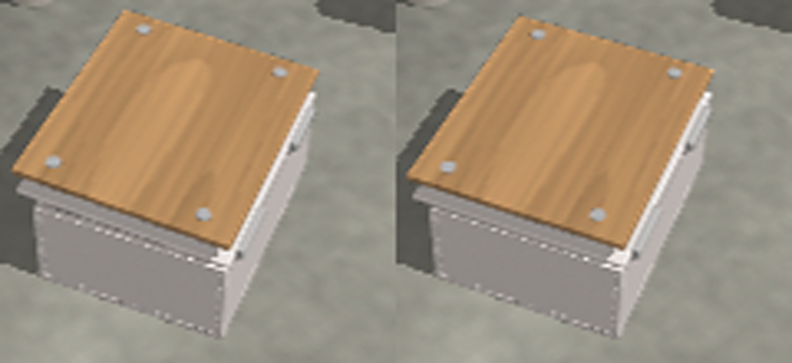

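View pics/scene13.png

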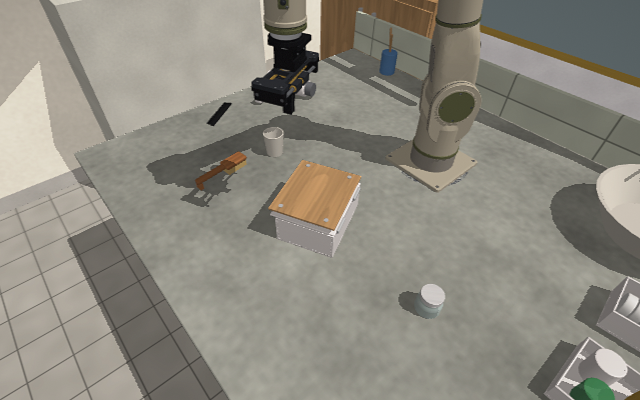

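Run:
```python
from h import *
def scr(f,c):
    im=load(f)['im'];u,v=c;w=im[v-5:v+6,u-5:u+6].astype(float);m=np.clip(w[...,0]-95,0,None);yy,xx=np.mgrid[-5:6,-5:6];return u+(m*xx).sum()/m.sum(),v+(m*yy).sum()/m.sum()
for c in [(281,204),(308,164),(326,220),(350,177)]:
    a=scr('scene11.png',c);b=scr('scene13.png',(c[0],c[1]+(1 if c[0]<320 else 0)));print(np.round(a,2),np.round(b,2),np.round(np.subtract(b,a),2))
for rr in (.165,.025):
  for off in (.09,-.09):
    q=[]
    for th in (.045,0):
        x=-rr*np.cos(th)+.026*np.sin(th);z=.0905+rr*np.sin(th)+.026*np.cos(th);q.append(proj('scene11.png',bp(x,off,z)))
    print('pred',rr,off,q[0].round(1),(q[1]-q[0]).round(2))
```

```text
[280.39 203.35] [280.16 204.91] [-0.23  1.57]
[309.04 162.18] [308.65 162.99] [-0.39  0.8 ]
[326.54 219.48] [325.89 219.6 ] [-0.65  0.12]
[350.56 175.24] [350.33 175.09] [-0.23 -0.16]
pred 0.165 0.09 [279.5 204. ] [-0.28  1.77]
pred 0.165 -0.09 [307.  163.9] [-0.39  1.79]
pred 0.025 0.09 [328.3 221.3] [-0.45  0.14]
pred 0.025 -0.09 [351.3 178.2] [-0.42  0.17]
```

The images fit a shut lid, but with sub-pixel noise. I'll confirm with a second light touch, since the contact height should now be about .122.

Request:
{"fn": "step_arm", "kwargs": {
  "increments": [
    [[0,0,0.045],[0,0,0]],
    [[0,0,0.09],[0,0,0]],
    [[0,0,0.135],[0,0,0]],
    [[0,0,0.18],[0,0,0]],
    [[-0.002,0,0.205],[0,0,0]]
  ]
}}

```text
time: 18.15
ee_pos: [0.5225, -0.1169, 0.1423]
eef_rot: [0.525, 0.851, -0.001, 0.0]
ft_force: [-0.7, 0.2, -0.5]
width: 0.0004
```

Request:
{"fn": "step_arm", "kwargs": {
  "increments": [
    [[0,0,0.004],[0,0,0]],
    [[0,0,0.008],[0,0,0]],
    [[0,0,0.011],[0,0,0]],
    [[0,0,0.012],[0,0,0]]
  ]
}}

```text
time: 18.55
ee_pos: [0.5231, -0.117, 0.1313]
eef_rot: [0.525, 0.851, -0.001, 0.001]
ft_force: [0.5, 0.8, -0.8]
width: 0.0005
```

```bash
python3 -c "
from h import *
rel()"
```

```text
t 18.55 rel x -0.1722 off -0.0021 z 0.1313 F [ 0.53  0.76 -0.76]
```

Request:
{"fn": "step_arm", "kwargs": {
  "increments": [
    [[0,0,0.001],[0,0,0]],
    [[0,0,0.002],[0,0,0]],
    [[0,0,0.003],[0,0,0]]
  ]
}}

```text
time: 18.85
ee_pos: [0.5234, -0.1171, 0.1287]
eef_rot: [0.525, 0.851, -0.001, 0.001]
ft_force: [0.2, 0.2, -0.1]
width: 0.0006
```

Request:
{"fn": "step_arm", "kwargs": {
  "increments": [
    [[0,0,0.001],[0,0,0]],
    [[0,0,0.002],[0,0,0]]
  ]
}}

```text
time: 19.05
ee_pos: [0.5235, -0.1171, 0.1267]
eef_rot: [0.525, 0.851, -0.001, 0.001]
ft_force: [0.7, -0.3, 0.1]
width: 0.0007
```

Request:
{"fn": "step_arm", "kwargs": {
  "increments": [
    [[0,0,0.001],[0,0,0]],
    [[0,0,0.002],[0,0,0]]
  ]
}}

```text
time: 19.25
ee_pos: [0.5234, -0.1171, 0.1246]
eef_rot: [0.525, 0.851, -0.001, 0.001]
ft_force: [-0.1, -0.7, 1.5]
width: 0.0004
```

Request:
{"fn": "step_arm", "kwargs": {
  "increments": [
    [[0,0,0.001],[0,0,0]]
  ]
}}

```text
time: 19.35
ee_pos: [0.5234, -0.1171, 0.1235]
eef_rot: [0.525, 0.851, -0.001, 0.001]
ft_force: [0.6, 0.5, 0.4]
width: 0.0004
```

Request:
{"fn": "step_arm", "kwargs": {
  "increments": [
    [[0,0,0.001],[0,0,0]]
  ]
}}

```text
time: 19.45
ee_pos: [0.5235, -0.1171, 0.1224]
eef_rot: [0.525, 0.851, -0.001, 0.001]
ft_force: [-0.5, -0.1, 3.7]
width: 0.0009
```

Request:
{"fn": "step_arm", "kwargs": {
  "increments": [
    [[0,0,-0.004],[0,0,0]],
    [[0,0,-0.02],[0,0,0]],
    [[0,0,-0.06],[0,0,0]],
    [[0,0,-0.1],[0,0,0]],
    [[0,0,-0.14],[0,0,0]]
  ]
}}

```text
time: 19.95
ee_pos: [0.523, -0.1165, 0.2643]
eef_rot: [0.524, 0.851, -0.001, 0.001]
ft_force: [0.9, 0.1, -0.1]
width: 0.0003
```

Request:
{"fn": "step_arm", "kwargs": {
  "increments": [
    [[0,0,-0.04],[0,0,0]],
    [[0,0,-0.08],[0,0,0]],
    [[0,0,-0.08],[0,0,0]],
    [[0,0,-0.08],[0,0,0]],
    [[0,0,-0.08],[0,0,0]]
  ]
}}

```text
time: 20.45
ee_pos: [0.5224, -0.1163, 0.3431]
eef_rot: [0.524, 0.851, -0.001, 0.001]
ft_force: [0.3, 0.0, -0.3]
width: 0.0005
```

```bash
python3 -c "
from h import *
rel();cam('scene','scene14.png');cam('top','top14.png')
a=load('scene13.png')['im'][155:265,265:385];b=load('scene14.png')['im'][155:265,265:385];d=cv2.absdiff(a,b);print(d.max(),(d>20).sum())
a=load('top0.png')['im'];b=load('top14.png')['im']
for n,(u,v) in dict(jar=(179,207),cup=(466,237),brush=(463,165)).items(): print(n,cv2.absdiff(a,b)[v-40:v+40,u-25:u+25].mean())
cv2.imwrite('pics/t14.png',np.vstack([a[120:280],b[120:280]]))"
```

```text
t 20.45 rel x -0.1713 off -0.0024 z 0.3431 F [ 0.35  0.02 -0.28]
3 0
jar 3.1020833333333333
cup 11.32575
brush 21.074083333333334
```

View pics/t14.png

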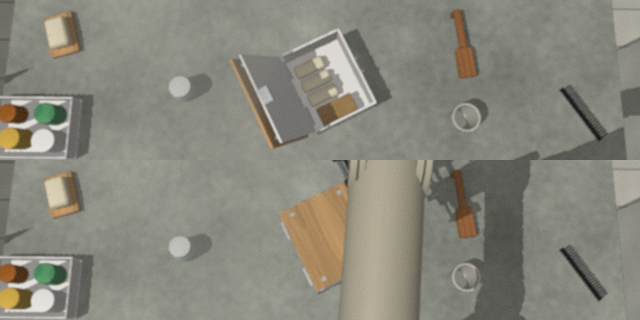

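The jar (179,87), cup (466,117) and brush (463,45) sit at the same pixels as before, so their image differences are only the arm's shadow. The lid hasn't changed between the last two pictures, so I'm handing in.

```bash
python3 -c "
from h import *
print(r.close_job())"
```

```text
the job is handed in; nothing more can be done
None
```

The storage box is shut, and I handed the job in at about 20.5 s with the hand roughly 22 cm clear of the lid.

- **Lid push and fall:** I pushed the lid from behind with shut fingers, reading about 3 to 4.5 N, until the contact force fell to about zero past upright. Then I took the hand off. The lid sank on its own and came to rest ajar on the catch, with two pictures 0.5 s apart identical.
- **Pressing it shut:** I pressed the front edge down in 1 mm steps. Contact came at about z = 0.1296 m. The force peaked at about 7 N, fell to 0.7 N as the catch passed, then rose to 11.9 N at the hard stop, z = 0.1221 m. These forces were read only at the end of each call. The highest was 11.9 N, or about 12.6 N counting the sideways part.
- **Check by touch:** After lifting off, a second light touch met the lid only at about 0.1225 m with 3.7 N, so it had stayed down.
- **Check by pictures:** The last two scene pictures of the lid were identical. The jar, cup and brush look unmoved by eye; I did not measure their positions again. Their image differences (3 to 21 grey levels) I put down to the arm's shadow.
- **One weak check:** One of the two front cap screws moved 0.8 pixels in the picture, where about 1.8 was predicted. The other moved 1.6. That measure was noisy, so I relied on the touch check.

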